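Make up two orders of wrapped rolls and relishes

TASK

Make up two customers' orders from the stock on the bench, one item standing upright in each compartment of the trays. Blue tray: the orange-tied roll in the middle compartment so that the tray carries level, with the red-label tub and the jar of red chilli on either side of it; yellow tray: the pink-tied roll and the green-label tub, either way round. Leave the white-tied roll, the yellow-label tub and the olive-green jar where they stand, and knock nothing of the stock over.

Things in the scene. Friction and masses are not known exactly. Their poses are not given: they have to be found in the camera images.
- roll_orange_center (a point): a leaf-wrapped pork roll standing on end: a green upright cylinder 60 mm across and 110 mm tall, about 0.32 kg, tied round and crosswise over its top with orange strips. Point at its centre, 55 mm above its foot; z up its axis.
- roll_pink_center (a point): a leaf-wrapped pork roll standing on end: a green upright cylinder 60 mm across and 110 mm tall, about 0.32 kg, tied round and crosswise over its top with pink strips. Point at its centre, 55 mm above its foot; z up its axis.
- roll_white_center (a point): a leaf-wrapped pork roll standing on end: a green upright cylinder 60 mm across and 110 mm tall, about 0.32 kg, tied round and crosswise over its top with white strips. Point at its centre, 55 mm above its foot; z up its axis. It belongs to neither order.
- tub_red_center (a point): a lidded deli tub standing on the table: a black upright cylinder 62 mm across and 72 mm tall, about 0.17 kg, with a red band round it and a round red label on its black lid. Point at its centre, 36 mm above its foot; z up its axis.
- tub_green_center (a point): a lidded deli tub standing on the table: a black upright cylinder 62 mm across and 72 mm tall, about 0.17 kg, with a green band round it and a round green label on its black lid. Point at its centre, 36 mm above its foot; z up its axis.
- tub_yellow_center (a point): a lidded deli tub standing on the table: a black upright cylinder 62 mm across and 72 mm tall, about 0.17 kg, with a yellow band round it and a round yellow label on its black lid. Point at its centre, 36 mm above its foot; z up its axis. It belongs to neither order.
- jar_chilli_center (a point): a closed glass jar standing on the table: an upright cylinder 54 mm across and 80 mm tall, about 0.21 kg, with red contents, a cream paper label round it and a white lid with a red dot. Point at its centre, 40 mm above its foot; z up its axis.
- jar_olive_center (a point): a closed glass jar standing on the table: an upright cylinder 54 mm across and 80 mm tall, about 0.21 kg, with olive-green contents, a cream paper label round it and a brass-coloured lid with an olive-green dot. Point at its centre, 40 mm above its foot; z up its axis. It belongs to neither order.
- tray_blue: shallow blue plastic tray, held fast on the bench, with three square compartments in one row along its y axis (its long side), each 92 mm by 92 mm inside; walls and ribs 4 mm thick. Origin at the middle of its underside; its floor is 3 mm and its rim 18 mm above the origin, so the walls stand 15 mm above the floor. Outside it is 100 mm along x and 292 mm along y, plus a 20 mm carrying lug at each end. Compartment centres at x = 0, y = -96, 0 and +96 mm.
- tray_yellow: shallow yellow plastic tray, held fast on the bench, with two square compartments in one row along its y axis (its long side), each 92 mm by 92 mm inside; walls and ribs 4 mm thick. Origin at the middle of its underside; its floor is 3 mm and its rim 18 mm above the origin, so the walls stand 15 mm above the floor. Outside it is 100 mm along x and 196 mm along y, plus a 20 mm carrying lug at each end. Compartment centres at x = 0, y = -48 and +48 mm.
Not all that is in view belongs to the job. Leave any purple or turquoise look-alike of the part that bears tub_red_center alone.

How it is judged (in metres and radians):
At the end, for the whole second after the job is handed in: Blue tray: orange-tied roll in the middle, red-label tub and chilli jar at the ends; yellow tray: pink-tied roll, green-label tub. Each within 20 mm of its compartment centre per tray axis, within 5 mm of the floor, upright to 0.1 rad, released, under 0.02 m/s; spare stock within 30 mm of its start (x of roll_orange_center in the frame of tray_blue between -0.02 and 0.02 m and z of roll_orange_center in the frame of tray_blue below 0.063 m and angle between each of roll_orange_center, tub_red_center, jar_chilli_center, roll_pink_center, tub_green_center's own z axis and vertical below 0.1 rad and linear speed of each of roll_orange, tub_red, jar_chilli, roll_pink, tub_green below 0.02 m/s and x of tub_red_center in the frame of tray_blue between -0.02 and 0.02 m and z of tub_red_center in the frame of tray_blue below 0.044 m and x of jar_chilli_center in the frame of tray_blue between -0.02 and 0.02 m and z of jar_chilli_center in the frame of tray_blue below 0.048 m and x of roll_pink_center in the frame of tray_yellow between -0.02 and 0.02 m and z of roll_pink_center in the frame of tray_yellow below 0.063 m and x of tub_green_center in the frame of tray_yellow between -0.02 and 0.02 m and z of tub_green_center in the frame of tray_yellow below 0.044 m and y of roll_orange_center in the frame of tray_blue between -0.02 and 0.02 m and (y of tub_red_center in the frame of tray_blue between -0.116 and -0.076 m or y of tub_red_center in the frame of tray_blue between 0.076 and 0.116 m) and (y of jar_chilli_center in the frame of tray_blue between -0.116 and -0.076 m or y of jar_chilli_center in the frame of tray_blue between 0.076 and 0.116 m) and (y of roll_pink_center in the frame of tray_yellow between -0.068 and -0.028 m or y of roll_pink_center in the frame of tray_yellow between 0.028 and 0.068 m) and (y of tub_green_center in the frame of tray_yellow between -0.068 and -0.028 m or y of tub_green_center in the frame of tray_yellow between 0.028 and 0.068 m) and distance of each of roll_white_center, tub_yellow_center, jar_olive_center from where it was at the start of the episode below 0.03 m); the robot touches nothing.
It fails at once if a piece of stock is knocked over (tilted beyond 0.8 rad) (angle between any of roll_orange_center, tub_red_center, jar_chilli_center, roll_pink_center, tub_green_center, jar_olive_center, roll_white_center, tub_yellow_center's own z axis and vertical above 0.8 rad).
It fails at once if the white-tied roll, the yellow-label tub or the olive jar is moved more than 30 mm (distance of any of roll_white_center, tub_yellow_center, jar_olive_center from where it was at the start of the episode above 0.03 m).
It also fails if it takes over 128 s, if anything falls off the work surface, if the arm or the gripper's body presses on something with over 40 N, if the wrist force passes 120 N, or if a joint passes its speed limit or range.

ROBOT

A 6-joint arm with a two-finger parallel gripper is mounted at the origin on the work surface. World frame = base frame: x ahead of the robot, y to its left, z up, the work surface at z = 0. Lengths are in mm, angles in rad, forces in N, time in s.
With the tool pointing down it reaches from about 350 to 775 mm from the base axis. Payload 7.3 kg.
Tool frame: the origin (TCP) lies at the very end of the fingers, on their centre line; the grasp point (between the pads) lies 19 mm behind it; x points along the fingers, z is the direction in which the jaws open and shut, and the axes are right-handed (so a half turn about x gives the same grasp; the last joint's range is limited). The gripper opens to 92 mm and grips with 3 to 60 N. Pads are 19 mm wide; open, the fingers measure 130 mm over their backs; the gripper's body (75 mm by 190 mm) begins 47 mm behind the grasp point.
Start: joints at [1.078, 0.342, 1.524, -0, 1.275, -0.146], TCP at [178.429, 493.769, 226.741] pointing down, gripper open.
Joint ranges: [-2.53, 2.53], [-0.77, 2.02], [0.04, 2.7], [-1, 4.14], [0.28, 2.66], [-3.11, 3.11]. Speed limits (rad/s): [2.57, 2.57, 3.14, 3.14, 3.14, 3.14].

INTERFACE

Orientations are given as [roll, pitch, yaw] about the fixed x, y, z axes, in that order (R = Rz(yaw) Ry(pitch) Rx(roll)).
In Python, from plant import * gives the robot as it stands.
- The arm moves only by the tool carry_out, never from a script. Its argument "rows" is a list of rows, each a list of 4 numbers: the shift along the world's x, y, z in mm, then the turn about the world's z in degrees. In form: [[x, y, z, twist], ...]. A call has 1 to 20 rows; each row is the pose to reach, as a shift and turn from the pose measured when the call began; what a row does not reach only later rows make up. A row lasts 1/12 s, in which the tool goes at most 41.7 mm and 7.16 degrees, less where a joint would pass 70% of its speed; a pose out of reach is approached as far as the arm can. A call with a gripper value outside its range is refused whole. "hand" is the finger opening in mm, from 0 to 91.8, set as the call begins (left out, the last holds). The fingers move at their own pace and stop on an object; the grip force is fixed at half the most. Time passes only in rows, so rows that repeat a pose let the fingers close. It gives the time, the measured TCP pose, the force and the opening at its end, in the units of the state.
- get_obs(): the state, without advancing time (a new reading comes with each control period).
- capture(name): name is "side" or "top"; returns the picture (480x640x3 uint8, red, green, blue); there is no depth.
- camera_info(name): a dict with "camera_matrix" (3x3 intrinsics, pixels), "pose" (4x4, takes a point from camera to world coordinates). Camera axes: x right, y down, z forward; pixel columns grow to the right and rows downward; lengths in mm; the calibration is good to about 2 mm. A picture is of the moment at which its call begins. camera_info takes no time and is no camera call.
- close_job(): hands the job in, once; it reports no verdict.
The state is a dict: "time": time; "joint_positions": joint angles; "dq": joint speeds; "tau": joint torques, N m; "tool_pos": TCP position; "tcp_rot": TCP orientation; "contact_force": force on the tool from outside, world axes, zero at the start; "moment": the same for the moment, N m; "grip_width": finger opening in mm.
Only numpy, scipy, OpenCV 4.12 (cv2) and the standard library are available. Lean on these libraries where they do the work, as an engineer would, in place of code of your own. Each camera call takes 0.05 s, during which the arm holds its last target. There are 200 camera calls.

## Working session

There is one attempt and no reset: what is moved stays moved. The work goes in short steps, Python scripts to look and compute and a tool call to move; the robot and the scene stay as the last step left them, time stands still between calls to the robot, and variables do not carry over. Pictures are saved under pics/ and viewed, about 12 in all and at most 16, crops included, and the job is handed in when it is done.

Besides the shell and the picture viewer there is one more tool, called after ">>>" in YAML: its name, and indented under it one key for each argument. carry_out: Moves the arm, as the interface text tells. Its arguments: {"type":"object","properties":{"rows":{"type":"array"},"hand":{"type":"number"}},"required":["rows"]}

```bash
mkdir -p pics; python3 - <<'E'
from plant import *
import cv2
o=get_obs();print(o)
for n in("top","side"):
    im=capture(n);cv2.imwrite(f"pics/{n}0.png",im[:,:,::-1]);print(n,camera_info(n))
E
```

```text
{'time': 0.0, 'joint_positions': array([ 1.07802496e+00,  3.42693490e-01,  1.52501184e+00, -1.64059319e-05,
        1.27538261e+00, -1.45999292e-01]), 'dq': array([-0.00115424, -0.00067956, -0.00031939, -0.00076838,  0.00038999,
       -0.00082256]), 'tau': array([ 1.58296825e-03, -4.31229687e+01, -2.44222373e+01,  7.19431113e-02,
        5.58969914e-02, -1.36945919e-04]), 'tool_pos': array([178.22026245, 493.39816582, 226.0619376 ]), 'tcp_rot': array([ 3.0060847 ,  1.56930096, -2.05307157]), 'contact_force': array([ 0.15613294, -0.93097718, -0.31176848]), 'moment': array([ 0.03673689, -0.04179619, -0.00620816]), 'grip_width': 91.42892772049503}
top {'camera_matrix': array([[475.40903858,   0.        , 323.8847173 ],
       [  0.        , 475.40903858, 234.93444899],
       [  0.        ,   0.        ,   1.        ]]), 'pose': array([[-2.90744804e-03, -9.96771802e-01,  8.02341650e-02,
         3.94152928e+02],
       [-9.99958086e-01,  2.20138839e-03, -8.88704087e-03,
         3.24772563e+00],
       [ 8.68172519e-03, -8.02566407e-02, -9.96736424e-01,
         1.10134880e+03],
       [ 0.00000000e+00,  0.00000000e+00,  0.00000000e+00,
         1.00000000e+00]])}
side {'camera_matrix': array([[601.00384094,   0.        , 322.68349538],
       [  0.        , 601.00384094, 237.99319308],
       [  0.        ,   0.        ,   1.        ]]), 'pose': array([[ 8.07160096e-01, -4.63539946e-01,  3.65545205e-01,
         8.44478120e+00],
       [-5.90332344e-01, -6.33219159e-01,  5.00540928e-01,
        -6.39903034e+02],
       [-5.50487608e-04, -6.19809822e-01, -7.84751860e-01,
         1.02329612e+03],
       [ 0.00000000e+00,  0.00000000e+00,  0.00000000e+00,
         1.00000000e+00]])}
```

View pics/top0.png

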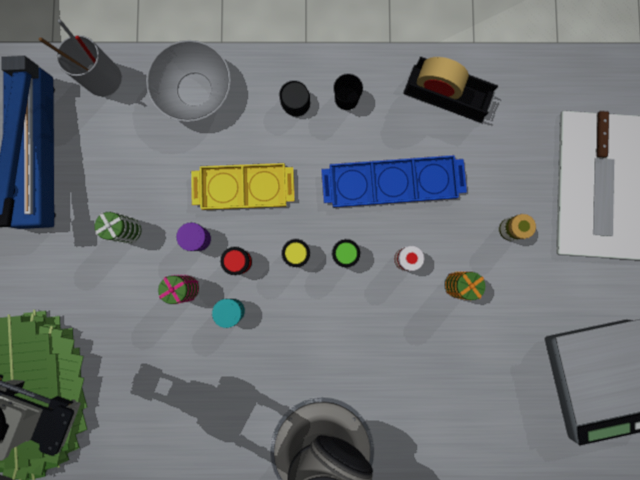

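View pics/side0.png

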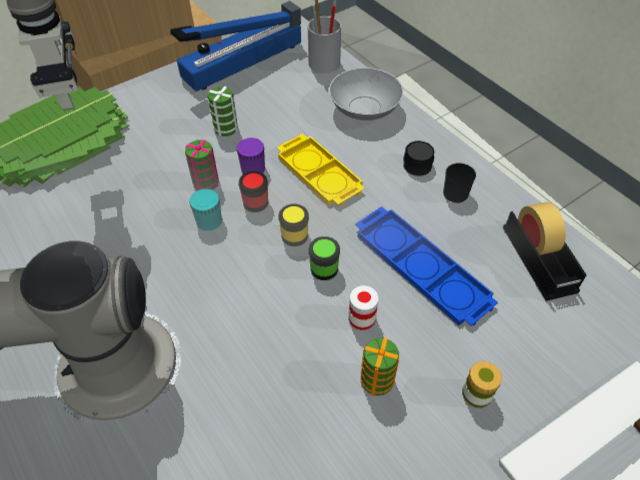

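The top view shows all the stock:
- **Rolls:** white (110,226), pink (173,290), orange (471,286).
- **Tubs:** red (235,261), yellow (296,252), green (346,253). The purple and teal look-alikes stand next to the red one.
- **Jars:** chilli (411,258), olive (521,227).
- **Trays:** yellow (243,186), blue (394,181).

The side view shows the same things unoccluded. Next I'll triangulate the lid labels and roll crossings, and get the tray corners from masks.

```bash
cat > h.py <<'E'
from plant import *
import cv2, numpy as np
from scipy.spatial.transform import Rotation as Rn
def ray(n,uv):
    c=camera_info(n);T=c["pose"];d=T[:3,:3]@np.linalg.solve(c["camera_matrix"],[uv[0],uv[1],1]);return T[:3,3],d
def plane(n,uv,z):
    p,d=ray(n,uv);return p+d*(z-p[2])/d[2]
def tri(a,b):
    p,d=ray("top",a);q,e=ray("side",b)
    s=np.linalg.lstsq(np.c_[d,-e],q-p,rcond=None)[0];A=p+s[0]*d;B=q+s[1]*e
    return (A+B)/2,np.linalg.norm(A-B)
def hsvmask(im,lo,hi):
    return cv2.inRange(cv2.cvtColor(im,cv2.COLOR_RGB2HSV),np.array(lo),np.array(hi))
def comp(m,seed,r=14):
    # component nearest the seed, inside a window; ellipse centre from its bounding extremes
    w=np.zeros_like(m);cv2.circle(w,seed,r,255,-1);n,l,s,c=cv2.connectedComponentsWithStats(m&w)
    k=min((i for i in range(1,n) if s[i,4]>8),key=lambda i:np.hypot(*(c[i]-seed)));return c[k],s[k,4]
E
python3 - <<'E'
from h import *
I={n:cv2.imread(f"pics/{n}0.png")[:,:,::-1].copy() for n in("top","side")}
R=Rn.from_euler("xyz",get_obs()["tcp_rot"]).as_matrix();print("jaw dir",R[:,2],"x",R[:,0])
cols=dict(red=([0,150,80],[6,255,255]),green=([45,150,60],[65,255,255]),yellow=([22,150,80],[32,255,255]))
for k,col,a,b in[("tub_red","red",(235,261),(254,181)),("tub_yellow","yellow",(296,252),(293,214)),("tub_green","green",(346,253),(324,245)),("jar_chilli","red",(411,258),(364,297))]:
    pa,na=comp(hsvmask(I["top"],*cols[col]),a);pb,nb=comp(hsvmask(I["side"],*cols[col]),b,11 if 'tub' in k else 8)
    X,e=tri(pa,pb);print(k,pa.round(1),na,pb.round(1),nb,X.round(1),round(e,1))
for k,lo,hi in[("yel",[24,120,60],[34,255,255]),("blu",[105,150,60],[125,255,255])]:
    P=[]
    for n,s in(("top",{"yel":(243,186),"blu":(394,181)}),("side",{"yel":(320,169),"blu":(425,266)})):
        m=hsvmask(I[n],lo,hi);w=np.zeros_like(m);cv2.circle(w,s[k],82,255,-1);m&=w
        N,l,st,c=cv2.connectedComponentsWithStats(cv2.morphologyEx(m,cv2.MORPH_CLOSE,np.ones((5,5))))
        i=1+st[1:,4].argmax();ct=max(cv2.findContours((l==i).astype(np.uint8),0,2)[0],key=cv2.contourArea)[:,0]
        for z in(18,):
            W=np.array([plane(n,p,z)[:2] for p in ct],np.float32);r=cv2.minAreaRect(W);print(k,n,z,r,st[i])
m=[]
for n,c in(("top",(173,290)),("top",(471,286)),("side",(201,152)),("side",(381,353))):
    m.append(cv2.resize(I[n][c[1]-20:c[1]+20,c[0]-20:c[0]+20],(400,400),interpolation=cv2.INTER_CUBIC)[:,:,::-1])
o=np.vstack([np.hstack(m[:2]),np.hstack(m[2:])]);cv2.imwrite("pics/rolls.png",cv2.resize(o,(600,600)))
E
```

```text
jaw dir [ 0.33989703  0.94046169 -0.00134643] x [-6.33824761e-04 -1.20259628e-03 -9.99999076e-01]
tub_red [234.1 260.4] 357 [252.8 180.4] 252 [423.  187.9  70.7] 1.8
tub_yellow [295.3 252.6] 378 [293.1 214.1] 286 [439.3  55.8  70.8] 1.2
tub_green [345.9 252.8] 378 [324.  247.6] 270 [438.7 -53.9  72. ] 1.3
jar_chilli [411.4 257.8] 86 [363.8 296.6] 106 [ 427.3 -194.5   79.3] 1.6
yel top 18 ((594.7722778320312, 180.68795776367188), (101.02102661132812, 234.907958984375), 2.2184624671936035) [ 191  163  104   47 4246]
yel side 18 ((592.1254272460938, 176.8197479248047), (106.80015563964844, 238.7722625732422), 2.3485474586486816) [ 277  134   88   70 3018]
blu top 18 ((606.4738159179688, -168.29393005371094), (99.89019012451172, 329.84954833984375), 4.155733108520508) [ 322  156  145   51 5943]
blu side 18 ((603.2801513671875, -172.24029541015625), (107.66654968261719, 332.3201599121094), 4.2640461921691895) [ 356  207  142  119 6417]
```

View pics/rolls.png

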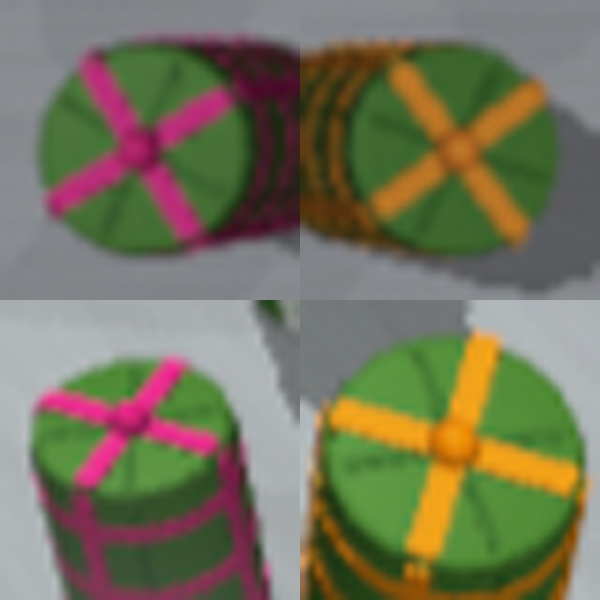

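The crop shows the crosses clearly. The face centres are pink top (171.6,289.5) and side (198.5,148.2), orange top (471.2,285.4) and side (381.2,352.8).

```bash
python3 - <<'E'
from h import *
for k,a,b in[("pink",(171.6,289.5),(198.5,148.2)),("orange",(471.2,285.4),(381.2,352.8))]:
    X,e=tri(a,b);print(k,X.round(1),round(e,1))
def pix(n,X):
    c=camera_info(n);T=np.linalg.inv(c["pose"]);p=c["camera_matrix"]@(T[:3,:3]@X+T[:3,3]);return p[:2]/p[2]
cen=lambda n,p:pix(n,np.array([*p,18.]))
print("rim",tri(cen("top",(594.8,180.7)),cen("side",(592.1,176.8))),tri(cen("top",(606.5,-168.3)),cen("side",(603.3,-172.2))))
for n,c,t,ys in(("yel",(594,179.5),2.3,(-48,48)),("blu",(605.5,-169.5),4.2,(-96,0,96))):
    t=np.radians(t)
    for y in ys: print(n,y,round(c[0]-y*np.sin(t),1),round(c[1]+y*np.cos(t),1))
E
```

```text
pink [362.3 309.7 107.6] 2.1
orange [ 368.5 -312.9  107.3] 1.3
rim (array([595.83275404, 181.7881654 ,  11.78216398]), np.float64(0.27477919695572905)) (array([ 607.55856471, -169.19733074,   11.28630199]), np.float64(0.5939659382926062))
yel -48 595.9 131.5
yel 48 592.1 227.5
blu -96 612.5 -265.2
blu 0 605.5 -169.5
blu 96 598.5 -73.8
```

>>> carry_out:
  hand: 91
  rows:
    - [261,-200,0,-67]
    - [261,-200,0,-67]
    - [261,-200,0,-67]
    - [261,-200,0,-67]
    - [261,-200,0,-67]
    - [261,-200,0,-67]
    - [261,-200,0,-67]
    - [261,-200,0,-67]
    - [261,-547,0,-67]
    - [261,-547,0,-67]
    - [261,-547,0,-67]
    - [261,-547,0,-67]
    - [261,-547,0,-67]
    - [261,-547,0,-67]
    - [261,-547,0,-67]
    - [261,-547,0,-67]
    - [261,-547,0,-67]
    - [261,-547,0,-67]
    - [261,-547,0,-67]
    - [261,-547,0,-67]

```text
time: 1.77
tool_pos: [439.0, -52.8, 225.9]
tcp_rot: [2.712, 1.569, 2.767]
contact_force: [-0.3, 0.5, 0.1]
grip_width: 91.0
```

>>> carry_out:
  rows:
    - [0,-1,-40,0]
    - [0,-1,-80,0]
    - [0,-1,-120,0]
    - [0,-1,-150,0]
    - [0,-1,-175,0]
    - [0,-1,-190,0]
    - [0,-1,-190,0]
    - [0,-1,-190,0]

```text
time: 2.43
tool_pos: [438.8, -52.4, 35.7]
tcp_rot: [2.712, 1.567, 2.769]
contact_force: [0.1, -0.4, 0.7]
grip_width: 91.4
```

>>> carry_out:
  hand: 45
  rows:
    - [0,0,0,0]
    - [0,0,0,0]
    - [0,0,0,0]
    - [0,0,0,0]
    - [0,0,0,0]
    - [0,0,0,0]
    - [0,0,0,0]
    - [0,0,0,0]
    - [0,0,0,0]
    - [0,0,0,0]

```text
time: 3.27
tool_pos: [439.1, -52.5, 36.3]
tcp_rot: [2.652, 1.568, 2.708]
contact_force: [-0.8, -0.4, 5.8]
grip_width: 61.7
```

>>> carry_out:
  rows:
    - [0,0,15,0]
    - [0,0,40,0]
    - [0,0,70,0]
    - [0,0,100,0]
    - [0,0,130,0]
    - [0,0,140,0]
    - [20,25,140,0]
    - [40,48,140,0]
    - [60,71,140,0]
    - [80,94,140,0]
    - [100,118,140,0]
    - [120,142,140,0]
    - [140,166,140,0]
    - [157,186,140,0]
    - [157,186,140,0]
    - [157,186,140,0]
    - [157,186,140,0]

```text
time: 4.68
tool_pos: [595.3, 133.0, 175.5]
tcp_rot: [2.953, 1.566, 3.01]
contact_force: [0.1, -1.2, -0.9]
grip_width: 61.8
```

>>> carry_out:
  rows:
    - [0,0,-30,0]
    - [0,0,-65,0]
    - [0,0,-95,0]
    - [0,0,-115,0]
    - [0,0,-125,0]
    - [0,0,-131,0]
    - [0,0,-135,0]
    - [0,0,-135,0]
    - [0,0,-135,0]

```text
time: 5.43
tool_pos: [596.0, 132.9, 41.8]
tcp_rot: [2.784, 1.568, 2.841]
contact_force: [0.5, 0.4, -2.2]
grip_width: 61.5
```

>>> carry_out:
  rows:
    - [0,0,-1,0]
    - [0,0,-2,0]
    - [0,0,-3,0]
    - [0,0,-3,0]
    - [0,0,-3,0]

```text
time: 5.85
tool_pos: [596.4, 133.0, 39.3]
tcp_rot: [2.525, 1.569, 2.581]
contact_force: [-0.2, 0.6, 1.4]
grip_width: 61.3
```

>>> carry_out:
  hand: 91
  rows:
    - [0,0,0,0]
    - [0,0,0,0]
    - [0,0,0,0]
    - [0,0,0,0]
    - [0,0,0,0]
    - [0,0,0,0]
    - [0,0,0,0]
    - [0,0,20,0]
    - [0,0,50,0]
    - [0,0,90,0]
    - [0,0,130,0]
    - [0,0,160,0]
    - [0,0,160,0]

```text
time: 6.93
tool_pos: [599.6, 133.4, 207.0]
tcp_rot: [0.132, 1.559, 0.189]
contact_force: [0.5, 0.5, 1.1]
grip_width: 90.9
```

>>> carry_out:
  rows:
    - [-40,12,0,0]
    - [-80,25,0,0]
    - [-120,38,0,0]
    - [-155,50,0,0]
    - [-176,55,0,0]
    - [-176,55,0,0]
    - [-176,55,0,0]
    - [-176,55,0,0]

```text
time: 7.6
tool_pos: [424.4, 188.4, 207.1]
tcp_rot: [0.121, 1.558, 0.178]
contact_force: [0.2, -0.1, 0.8]
grip_width: 91.2
```

>>> carry_out:
  rows:
    - [-1,0,-40,0]
    - [-1,0,-80,0]
    - [-1,0,-120,0]
    - [-1,0,-145,0]
    - [-1,0,-160,0]
    - [-1,0,-171,0]
    - [-1,0,-171,0]
    - [-1,0,-171,0]

```text
time: 8.27
tool_pos: [424.1, 187.9, 35.4]
tcp_rot: [0.108, 1.559, 0.164]
contact_force: [0.7, 0.3, -0.3]
grip_width: 91.0
```

>>> carry_out:
  hand: 45
  rows:
    - [0,0,0,0]
    - [0,0,0,0]
    - [0,0,0,0]
    - [0,0,0,0]
    - [0,0,0,0]
    - [0,0,0,0]
    - [0,0,0,0]
    - [0,0,0,0]
    - [0,0,0,0]

```text
time: 9.02
tool_pos: [424.2, 188.0, 35.9]
tcp_rot: [0.112, 1.559, 0.168]
contact_force: [-0.5, -0.4, 6.0]
grip_width: 61.8
```

>>> carry_out:
  rows:
    - [0,0,15,0]
    - [0,0,40,0]
    - [0,0,70,0]
    - [0,0,100,0]
    - [0,0,130,0]
    - [0,0,140,0]
    - [18,-26,140,0]
    - [36,-52,140,0]
    - [54,-80,140,0]
    - [72,-108,140,0]
    - [90,-136,140,0]
    - [108,-164,140,0]
    - [126,-190,140,0]
    - [144,-216,140,0]
    - [160,-240,140,0]
    - [175,-262,140,0]
    - [175,-262,140,0]
    - [175,-262,140,0]
    - [175,-262,140,0]

```text
time: 10.6
tool_pos: [598.4, -73.5, 175.2]
tcp_rot: [0.219, 1.56, 0.275]
contact_force: [-0.1, 0.6, -1.6]
grip_width: 61.6
```

>>> carry_out:
  rows:
    - [0,0,-30,0]
    - [0,0,-65,0]
    - [0,0,-95,0]
    - [0,0,-115,0]
    - [0,0,-125,0]
    - [0,0,-131,0]
    - [0,0,-134,0]
    - [0,0,-136,0]
    - [0,0,-137,0]
    - [0,0,-137,0]
    - [0,0,-137,0]

```text
time: 11.52
tool_pos: [598.9, -73.6, 39.1]
tcp_rot: [0.15, 1.559, 0.205]
contact_force: [0.0, -0.5, -2.8]
grip_width: 61.5
```

>>> carry_out:
  hand: 91
  rows:
    - [0,0,-0.5,0]
    - [0,0,-0.5,0]
    - [0,0,-0.5,0]
    - [0,0,-0.5,0]
    - [0,0,-0.5,0]
    - [0,0,-0.5,0]
    - [0,0,-0.5,0]
    - [0,0,20,0]
    - [0,0,50,0]
    - [0,0,90,0]
    - [0,0,130,0]
    - [0,0,160,0]
    - [0,0,160,0]

```text
time: 12.6
tool_pos: [602.1, -74.3, 206.7]
tcp_rot: [-0.089, 1.547, -0.033]
contact_force: [0.2, 0.4, 0.6]
grip_width: 90.8
```

>>> carry_out:
  rows:
    - [-35,-24,0,0]
    - [-70,-48,0,0]
    - [-105,-72,0,0]
    - [-140,-96,0,0]
    - [-165,-113,0,0]
    - [-175,-120,0,0]
    - [-175,-120,0,0]
    - [-175,-120,0,0]
    - [-175,-120,-40,0]
    - [-175,-120,-80,0]
    - [-175,-120,-110,0]

```text
time: 13.52
tool_pos: [427.5, -193.1, 94.5]
tcp_rot: [-0.066, 1.547, -0.009]
contact_force: [0.4, 0.6, -0.2]
grip_width: 90.5
```

>>> carry_out:
  rows:
    - [0,-1,-20,0]
    - [0,-1,-40,0]
    - [0,-1,-52,0]
    - [0,-1,-56,0]
    - [0,-1,-56,0]
    - [0,-1,-56,0]

```text
time: 14.02
tool_pos: [428.3, -193.8, 38.7]
tcp_rot: [-0.07, 1.547, -0.012]
contact_force: [-0.4, -0.8, -0.2]
grip_width: 91.1
```

>>> carry_out:
  hand: 38
  rows:
    - [0,0,0,0]
    - [0,0,0,0]
    - [0,0,0,0]
    - [0,0,0,0]
    - [0,0,0,0]
    - [0,0,0,0]
    - [0,0,0,0]
    - [0,0,0,0]
    - [0,0,0,0]
    - [0,0,0,0]

```text
time: 14.85
tool_pos: [428.2, -193.9, 38.9]
tcp_rot: [-0.077, 1.547, -0.019]
contact_force: [-1.6, -0.5, 5.6]
grip_width: 54.0
```

>>> carry_out:
  rows:
    - [0,0,15,0]
    - [0,0,40,0]
    - [0,0,70,0]
    - [0,0,100,0]
    - [0,0,110,0]
    - [23,-9,110,0]
    - [46,-18,110,0]
    - [70,-27,110,0]
    - [95,-36,110,0]
    - [120,-46,110,0]
    - [145,-55,110,0]
    - [168,-64,110,0]
    - [185,-71,110,0]
    - [185,-71,110,0]
    - [185,-71,110,0]
    - [185,-71,110,0]

```text
time: 16.18
tool_pos: [612.3, -264.3, 147.8]
tcp_rot: [-0.017, 1.549, 0.041]
contact_force: [0.1, -0.0, -2.5]
grip_width: 53.7
```

>>> carry_out:
  rows:
    - [0,0,-30,0]
    - [0,0,-60,0]
    - [0,0,-85,0]
    - [0,0,-95,0]
    - [0,0,-101,0]
    - [0,0,-104,0]
    - [0,0,-106,0]
    - [0,0,-107,0]
    - [0,0,-107,0]
    - [0,0,-107,0]

```text
time: 17.02
tool_pos: [612.8, -264.6, 42.0]
tcp_rot: [-0.062, 1.547, -0.004]
contact_force: [-0.3, 0.6, -0.7]
grip_width: 54.1
```

>>> carry_out:
  hand: 91
  rows:
    - [0,0,0,0]
    - [0,0,0,0]
    - [0,0,0,0]
    - [0,0,0,0]
    - [0,0,0,0]
    - [0,0,0,0]
    - [0,0,0,0]
    - [0,0,20,0]
    - [0,0,50,0]
    - [0,0,90,0]
    - [0,0,130,0]
    - [0,0,170,0]
    - [0,0,170,0]
    - [0,0,170,0]

```text
time: 18.18
tool_pos: [614.0, -265.3, 215.4]
tcp_rot: [-0.174, 1.541, -0.116]
contact_force: [-0.1, -0.3, -1.2]
grip_width: 90.9
```

>>> carry_out:
  rows:
    - [-40,-8,0,0]
    - [-80,-16,0,0]
    - [-120,-24,0,0]
    - [-160,-32,0,0]
    - [-200,-40,0,0]
    - [-230,-46,0,0]
    - [-245,-48,0,0]
    - [-245,-48,0,0]
    - [-245,-48,0,0]
    - [-245,-48,-30,0]
    - [-245,-48,-60,0]
    - [-245,-48,-60,0]

```text
time: 19.18
tool_pos: [367.8, -310.3, 150.2]
tcp_rot: [0.137, 1.547, 0.196]
contact_force: [-1.3, 0.1, -0.4]
grip_width: 91.4
```

>>> carry_out:
  rows:
    - [1,-2,-30,0]
    - [1,-2,-55,0]
    - [1,-2,-75,0]
    - [1,-2,-85,0]
    - [1,-2,-88,0]
    - [1,-2,-88,0]
    - [1,-2,-88,0]

```text
time: 19.77
tool_pos: [369.7, -312.7, 63.0]
tcp_rot: [0.097, 1.547, 0.157]
contact_force: [0.1, -0.1, 0.4]
grip_width: 90.9
```

>>> carry_out:
  hand: 45
  rows:
    - [0,0,0,0]
    - [0,0,0,0]
    - [0,0,0,0]
    - [0,0,0,0]
    - [0,0,0,0]
    - [0,0,0,0]
    - [0,0,0,0]
    - [0,0,0,0]
    - [0,0,0,0]
    - [0,0,0,0]

```text
time: 20.6
tool_pos: [369.6, -312.8, 63.3]
tcp_rot: [0.09, 1.547, 0.15]
contact_force: [-2.2, 1.1, 5.7]
grip_width: 59.8
```

>>> carry_out:
  rows:
    - [0,0,15,0]
    - [0,0,40,0]
    - [0,0,70,0]
    - [0,0,100,0]
    - [0,0,115,0]
    - [20,12,115,0]
    - [45,27,115,0]
    - [70,42,115,0]
    - [95,57,115,0]
    - [120,73,115,0]
    - [145,88,115,0]
    - [170,103,115,0]
    - [195,118,115,0]
    - [220,134,115,0]
    - [237,144,115,0]
    - [237,144,115,0]
    - [237,144,115,0]
    - [237,144,115,0]

```text
time: 22.1
tool_pos: [605.7, -168.8, 177.2]
tcp_rot: [0.138, 1.549, 0.198]
contact_force: [0.8, -0.5, -3.7]
grip_width: 59.2
```

>>> carry_out:
  rows:
    - [0,0,-30,0]
    - [0,0,-60,0]
    - [0,0,-85,0]
    - [0,0,-97,0]
    - [0,0,-103,0]
    - [0,0,-107,0]
    - [0,0,-109,0]
    - [0,0,-110.5,0]
    - [0,0,-110.5,0]
    - [0,0,-110.5,0]

```text
time: 22.93
tool_pos: [606.2, -169.0, 67.7]
tcp_rot: [0.095, 1.548, 0.155]
contact_force: [-0.2, -0.4, -3.3]
grip_width: 59.3
```

>>> carry_out:
  hand: 91
  rows:
    - [0,0,0,0]
    - [0,0,0,0]
    - [0,0,0,0]
    - [0,0,0,0]
    - [0,0,0,0]
    - [0,0,0,0]
    - [0,0,0,0]
    - [0,0,20,0]
    - [0,0,50,0]
    - [0,0,90,0]
    - [0,0,130,0]
    - [0,0,150,0]
    - [0,0,150,0]
    - [0,0,150,0]

```text
time: 24.1
tool_pos: [606.6, -169.2, 219.0]
tcp_rot: [0.036, 1.545, 0.096]
contact_force: [-0.9, -0.3, -0.8]
grip_width: 90.9
```

>>> carry_out:
  rows:
    - [-18,35,0,0]
    - [-36,71,0,0]
    - [-54,106,0,0]
    - [-72,142,0,0]
    - [-90,177,0,0]
    - [-108,212,0,0]
    - [-126,248,0,0]
    - [-144,283,0,0]
    - [-162,319,0,0]
    - [-180,354,0,0]
    - [-198,390,0,0]
    - [-216,425,0,0]
    - [-234,460,0,0]
    - [-244,479,0,0]
    - [-244,479,0,0]
    - [-244,479,0,0]
    - [-244,479,0,0]

```text
time: 25.52
tool_pos: [362.4, 309.0, 217.8]
tcp_rot: [-0.029, 1.547, 0.031]
contact_force: [0.2, 0.3, 0.3]
grip_width: 91.0
```

```bash
python3 - <<'E'
from h import *
for n in("top",):
    im=capture(n);cv2.imwrite(f"pics/{n}1.png",im[:,:,::-1])
E
```

```text
(no output)
```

View pics/top1.png

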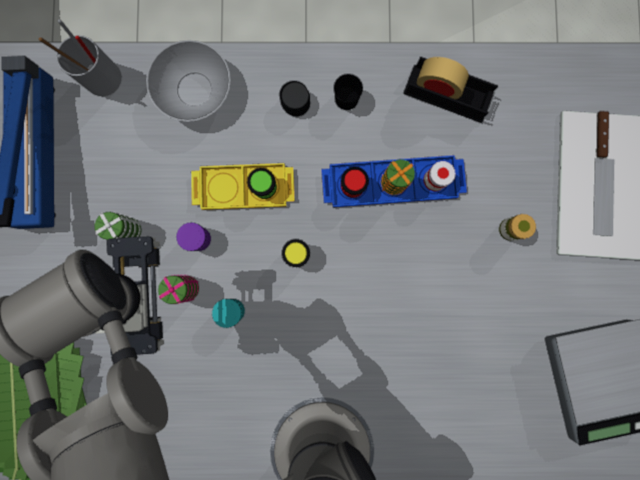

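The green tub, red tub, orange roll and chilli jar all stand in their compartments: (261,182), (354,181), (399,175) and (440,175). The spare stock hasn't moved. The gripper is above the pink roll once parallax is allowed for.

>>> carry_out:
  rows:
    - [0,1,-35,0]
    - [0,1,-70,0]
    - [0,1,-105,0]
    - [0,1,-130,0]
    - [0,1,-145,0]
    - [0,1,-155,0]
    - [0,1,-155,0]
    - [0,1,-155,0]

```text
time: 26.23
tool_pos: [363.2, 308.6, 62.7]
tcp_rot: [-0.048, 1.548, 0.009]
contact_force: [0.3, 0.1, 0.5]
grip_width: 90.9
```

>>> carry_out:
  hand: 45
  rows:
    - [0,0,0,0]
    - [0,0,0,0]
    - [0,0,0,0]
    - [0,0,0,0]
    - [0,0,0,0]
    - [0,0,0,0]
    - [0,0,0,0]
    - [0,0,0,0]
    - [0,0,0,0]
    - [0,0,0,0]

```text
time: 27.07
tool_pos: [363.1, 308.8, 63.1]
tcp_rot: [-0.039, 1.548, 0.018]
contact_force: [-1.7, -0.8, 6.5]
grip_width: 59.6
```

>>> carry_out:
  rows:
    - [0,0,15,0]
    - [0,0,40,0]
    - [0,0,70,0]
    - [0,0,100,0]
    - [0,0,115,0]
    - [23,-8,115,0]
    - [46,-16,115,0]
    - [70,-24,115,0]
    - [95,-33,115,0]
    - [120,-42,115,0]
    - [145,-50,115,0]
    - [170,-59,115,0]
    - [195,-68,115,0]
    - [215,-75,115,0]
    - [230,-80,115,0]
    - [230,-80,115,0]
    - [230,-80,115,0]
    - [230,-80,115,0]

```text
time: 28.57
tool_pos: [592.0, 228.9, 177.1]
tcp_rot: [-0.056, 1.55, 0.001]
contact_force: [0.3, -0.6, -4.6]
grip_width: 59.7
```

>>> carry_out:
  rows:
    - [0,0,-30,0]
    - [0,0,-60,0]
    - [0,0,-85,0]
    - [0,0,-97,0]
    - [0,0,-103,0]
    - [0,0,-107,0]
    - [0,0,-109,0]
    - [0,0,-110.5,0]
    - [0,0,-110.5,0]
    - [0,0,-110.5,0]

```text
time: 29.4
tool_pos: [592.6, 229.0, 67.7]
tcp_rot: [-0.037, 1.549, 0.021]
contact_force: [-0.4, 0.1, -3.6]
grip_width: 59.6
```

Next I'll release, lift, and swing away towards the start so the view is clear.

>>> carry_out:
  hand: 91
  rows:
    - [0,0,-0.5,0]
    - [0,0,-0.5,0]
    - [0,0,-0.5,0]
    - [0,0,-0.5,0]
    - [0,0,-0.5,0]
    - [0,0,-0.5,0]
    - [0,0,-0.5,0]
    - [0,0,20,0]
    - [0,0,50,0]
    - [0,0,90,0]
    - [0,0,130,0]
    - [0,0,160,0]
    - [0,0,160,0]

```text
time: 30.48
tool_pos: [595.5, 229.9, 235.8]
tcp_rot: [0.051, 1.535, 0.109]
contact_force: [-0.1, -0.3, 0.3]
grip_width: 90.9
```

>>> carry_out:
  rows:
    - [-35,20,0,0]
    - [-70,40,0,0]
    - [-105,60,0,0]
    - [-140,80,0,0]
    - [-175,100,0,0]
    - [-210,120,0,0]
    - [-240,140,0,0]
    - [-260,150,0,0]
    - [-260,150,0,0]
    - [-260,150,0,0]

```text
time: 31.32
tool_pos: [334.5, 380.3, 235.6]
tcp_rot: [0.045, 1.535, 0.105]
contact_force: [0.3, -0.8, 0.7]
grip_width: 91.0
```

```bash
python3 - <<'E'
from h import *
I={}
for n in("top","side"):
    I[n]=capture(n);cv2.imwrite(f"pics/{n}2.png",I[n][:,:,::-1])
t=I["top"][140:280,80:560];s=I["side"][60:420,160:540]
cv2.imwrite("pics/final.png",np.vstack([cv2.resize(t,(760,222)),cv2.resize(s,(760,378))])[:,:,::-1] if 0 else cv2.resize(s,None,fx=1.6,fy=1.6)[:,:,::-1])
m=[cv2.resize(t,None,fx=1.6,fy=1.6)];cv2.imwrite("pics/finalt.png",m[0][:,:,::-1])
red=([0,150,80],[6,255,255]);grn=([45,150,60],[65,255,255])
def pix(n,X):
    c=camera_info(n);T=np.linalg.inv(c["pose"]);p=c["camera_matrix"]@(T[:3,:3]@X+T[:3,3]);return p[:2]/p[2]
for k,c,g,z,r in[("red",red,(598.9,-73.6),75,11),("chilli",red,(612.8,-264.6),83,8),("green",grn,(596.4,132),75,11)]:
    X=np.array([*g,z]);P=[]
    for n in("top","side"):
        P.append(comp(hsvmask(I[n],*c),tuple(int(v) for v in pix(n,X).round()),r)[0])
    x,e=tri(*P);print(k,x.round(1),round(e,1))
E
```

```text
red [598.2 -74.   75.6] 0.5
chilli [ 612.3 -265.2   82.3] 1.5
green [596.5 131.5  74. ] 0.4
```

View pics/final.png

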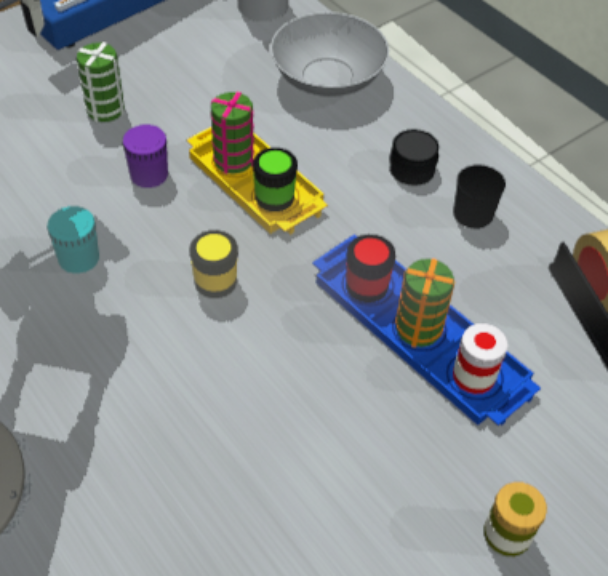

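View pics/finalt.png

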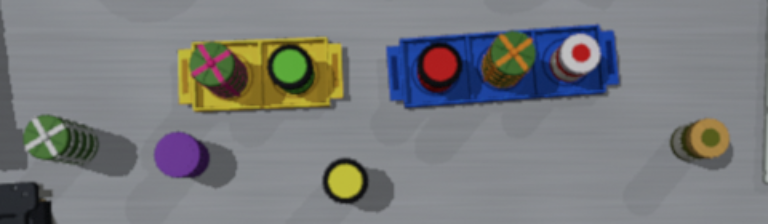

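All five items stand upright in their compartments, and the spares and look-alikes are where they started. Roll crossings: orange top (400.3,171.6) and side (429,231.6), pink top (211.6,179) and side (306,124.7). One number check on the rolls, then I'll hand in.

```bash
python3 - <<'E'
from h import *
for a,b,c,t in(((400.3,171.6),(429,231.6),(606.5,-169),4.2),((211.6,179),(306,124.7),(595,181),2.3)):
    X,e=tri(a,b);t=np.radians(t);d=X[:2]-c;print(X.round(1),round(e,1),"tray frame",(np.array([[np.cos(t),np.sin(t)],[-np.sin(t),np.cos(t)]])@d).round(1))
if abs(X[2]-113)<8: close_job(); print("handed in")
E
```

```text
[ 608.5 -167.9  112.2] 1.8 tray frame [2.  0.9]
[594.1 229.3 112. ] 4.0 tray frame [ 1.  48.3]
the job is handed in; nothing more can be done
handed in
```

Both orders are made up and the job is handed in, at about 31 s on the robot's clock out of the 128 s allowed. I get no verdict back, so the checks below are my own.

- **Blue tray:** the orange-tied roll is in the middle, with the red-label tub and the chilli jar in the end compartments.
- **Yellow tray:** the pink-tied roll and the green-label tub.

**Placement:** measured from both cameras, all five items are within about 3 mm of their compartment centres. Their tops are at the right height for standing on the tray floor: tubs 74–76 mm, jar 82 mm, rolls 112 mm. They look upright in both views.

**Spare stock:** the white-tied roll, yellow-label tub, olive jar and the purple and turquoise look-alikes look unmoved in the pictures. I judged this by eye and did not re-measure it.

**Disagreements:** the two views of the pink roll's crossing missed each other by 4 mm, because I read it off by eye; every other item agreed within 2 mm. The tray outlines triangulated to a height of about 11–12 mm, against the stated 18 mm rim. I put that down to the outlines mixing rim and lower edges. It shifts the tray centres by only 1–2 mm, well inside the 20 mm tolerance.

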